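# Turn two mosaic pebbles out of a hinged rack onto a loose board

## Task

Keep the loose plywood board held against the blue pebble rack of the turnover jig (its orange ear can be pinched together with the blue one beside it) and swing both over on the hinge until they lie upside down in the wooden tray. Then swing the rack alone back onto its rests (the yellow ear belongs to it only), leaving the board flat in the tray with both pebbles lying on it as they were laid out.

Things in the scene. Friction and masses are not known exactly. Their poses are not given: they have to be found in the camera images.
- rack (a joint): Hinge angle of the blue rack, rad: 0 = on its rests, pockets up; 1.57 = upright; 3.14 = upside down over the wooden tray; stops at both ends, no spring, turns easily and falls to either side of upright. The rack is a 148 x 76 x 21 mm block, 0.16 kg, with two 17 mm deep pockets, one pebble in each.
- hinge_mid (a point): Middle of the hinge rod of the jig (grey base 206 x 230 mm, fixed, place and yaw vary), 45 mm above the table. x along the rod, y level to the rack's rest side (robot's left), z up; tray on the -y side, floor 8.5 mm below the rod, open where the ears come out. At rack angle q an ear centre is at y = 0.140 cos q, z = 0.140 sin q here, x = -0.040 (pair) or +0.050 (yellow).
- hold_ear (a point): Centre of the pair of round ears (26 mm discs facing along the hinge, 17 mm over both) at the rack's free edge: blue, fixed to the rack, and orange, fixed to the board, 1 mm apart. Fingers close on both along the hinge axis; the ears turn between them, so the gripper can point down all through the swing. Fixed to the rack; axes as hinge_mid's at rack angle 0. 45 mm above the table at both ends.
- lift_ear (a point): Centre of the single yellow round ear (disc 26 mm across, 10 mm thick along the hinge) at the rack's free edge, fixed to the rack only, 90 mm along the hinge from the pair, as far from the hinge. 45 mm above the table at both ends of the swing.
- cover_mid (a point): Centre of the loose plywood board, 152 x 78 x 8 mm, 0.08 kg. At first it covers the rack's pockets, its two orange forks straddling the hinge rod with 2 mm play; only the fingers can hold it to the rack. x along the hinge, z up at the start and down once turned over; in the tray the centre is 62 mm from the rod and 4.5 mm below it.
- pebble_a_mid (a point): Centre of the larger beige pebble, 46 x 40 x 15 mm, hidden under the board in the rack's pocket at x = -35 mm from the board's centre.
- pebble_b_mid (a point): Centre of the grey pebble, 40 x 34 x 14 mm, hidden under the board in the rack's pocket at x = +35 mm from the board's centre.

How it is judged (in metres and radians):
On the way, in this order (a step that is already met when the one before it is completed fails the run):
1. rack swung past upright (115 to 150 degrees) with the board still held against it (value of joint rack between 2 and 2.62 rad and z of cover_mid in the frame of hold_ear between -0.008 and 0.016 m and y of cover_mid in the frame of hold_ear between -0.093 and -0.063 m and x of cover_mid in the frame of hold_ear between 0.025 and 0.055 m), for 0.05 s.
2. rack and board lie turned over on the tray together (value of joint rack above 3 rad and z of cover_mid in the frame of hold_ear between -0.008 and 0.016 m and y of cover_mid in the frame of hold_ear between -0.093 and -0.063 m and x of cover_mid in the frame of hold_ear between 0.025 and 0.055 m), for 0.2 s.
At the end, for the whole second after the job is handed in: The rack is back on its rests (within 10 degrees), the board lies upside down and flat (10 degrees) in the tray within 15 mm of its place, and both pebbles lie on it within 20 mm of where they were laid out along the board and across it (value of joint rack below 0.17 rad and x of cover_mid in the frame of hinge_mid between -0.015 and 0.015 m and y of cover_mid in the frame of hinge_mid between -0.077 and -0.047 m and z of cover_mid in the frame of hinge_mid between -0.0145 and 0.0055 m and angle between cover_mid's own z axis and vertical above 2.96 rad and x of pebble_a_mid in the frame of cover_mid between -0.055 and -0.015 m and y of pebble_a_mid in the frame of cover_mid between -0.02 and 0.02 m and z of pebble_a_mid in the frame of cover_mid between -0.023 and -0.001 m and x of pebble_b_mid in the frame of cover_mid between 0.015 and 0.055 m and y of pebble_b_mid in the frame of cover_mid between -0.02 and 0.02 m and z of pebble_b_mid in the frame of cover_mid between -0.023 and -0.001 m); the robot touches nothing.
It fails at once if a pebble drops onto the table or jig base (height (world z) of any of pebble_a_mid, pebble_b_mid below 0.025 m).
It also fails if it takes over 70 s, if anything falls off the work surface, if the arm or the gripper's body presses on something with over 40 N, if the wrist force passes 120 N, or if a joint passes its speed limit or range.

## Robot

A 6-joint arm with a two-finger parallel gripper is mounted at the origin on a cart in front of the work surface, level with it; the furniture and walls round the work are solid. World frame = base frame: x ahead of the robot, y to its left, z up, the work surface at z = 0. Lengths are in m, angles in degrees, forces in N, time in s.
With the tool pointing down it reaches from about 0.4 to 0.825 m from the base axis. Payload 7 kg.
Tool frame: the origin (TCP) lies on the front face of the gripper's body, between the roots of the fingers; the fingertips stand 66 mm ahead of it and the grasp point (between the pads) lies 47 mm ahead of it; z points along the fingers, y is the line along which they close (so a half turn about z gives the same grasp; the last joint's range is limited). The gripper opens to 88 mm and grips with 3 to 60 N. Pads are 19 mm wide; open, the fingers measure 130 mm over their backs; the gripper's body (78 mm by 193 mm) begins 47 mm behind the grasp point.
Start: joints at [-54.024, 20.546, 0.682, 0, -70.136, -16.507], TCP at [0.225, -0.636, 0.292] pointing down, gripper open.
Joint ranges: [-176.03, 176.03], [-82.01, 121.73], [-58.28, 71.71], [-173.87, 95.51], [-174.79, -0.11], [-173.66, 173.66]. Speed limits (degrees/s): [136.94, 136.94, 172.46, 180, 180, 180].

## Interface

Orientations are given as [roll, pitch, yaw] about the fixed x, y, z axes, in that order (R = Rz(yaw) Ry(pitch) Rx(roll)).
In Python, from plant import ctrl gives the robot as it stands.
- The arm moves only by the tool send_rows, never from a script. Its argument "deltas" is a list of rows, each a list of 2 entries, a list of its own where there are three numbers: the shift along the tool's x, y, z each as a share of 800 mm, from -1 to 1, then the turn about the tool's z as a share of 90 degrees, from -1 to 1. A call has exactly 5 rows; each row is the pose to reach, as a shift and turn from the pose commanded when the call began, along the tool's axes at that moment; what a row does not reach only later rows make up. A row lasts 1/12 s, in which the tool goes at most 41.7 mm and 7.16 degrees, less where a joint would pass 70% of its speed; a pose out of reach is approached as far as the arm can. A call with a number of a shift or a turn outside -1 to 1 is refused whole. A call with a gripper value outside its range is refused whole. "gripper" is the opening, from 0 (shut) to 1 (fully open), set as the call begins (left out, the last holds). The fingers move at their own pace and stop on an object; the grip force is fixed at half the most. Time passes only in rows, so rows that repeat a pose let the fingers close, or fill a call up. It gives the time, the measured TCP pose, the force, the opening and the grip force at its end, in the units of the state.
- ctrl.get_obs(): the state, without advancing time (a new reading comes with each control period).
- ctrl.snapshot(name): name is "scene" or "top" or "wrist"; returns a dict with "color" (420x560x3 uint8, red, green, blue), "vertical_fov" (degrees; the focal length in pixels is half the picture's height over the tangent of half this angle, whatever the lens; pixels are square), "cx", "cy" (the principal point, pixels), "rvec" (rotation vector, rad) and "tvec" (3), from world to camera coordinates, as OpenCV has them. Camera axes: x right, y down, z forward; pixel columns grow to the right and rows downward; lengths in m; the calibration is good to about 2 mm. A picture is of the moment at which its call begins. There is no depth.
- ctrl.close_job(): hands the job in; it is judged then, once.
Trained networks look in a picture, given as the dict that the camera call returned (one of the last four; its "shot" number tells which), for a name from the list of things; names that differ only in an ending like _2 or _b are one class to them, and where a whole thing is asked for, a point or a joint stands for the part that bears it (a point fixed in the world has none). Each returns a list of dicts, best first, with "conf" (0 to 1); they miss things now and then, are a little off and sometimes report something else, mostly with a low value. They report only what shows in the picture. A call takes as long as a camera call.
- ctrl.boxes_of(picture, thing): "xy" ([column, row] as shares, 0 to 1, of the picture: columns of its width, rows of its height, amid what is visible of it).
- ctrl.cut_out(picture, thing): "pixels" (420x560 bool, what is visible of it) and "xy" ([column, row] as shares, 0 to 1, of the picture: columns of its width, rows of its height, amid what is visible of it).
The state is a dict: "clock": time; "joint_pos": joint angles; "qvel": joint speeds; "tau": joint torques, N m; "tool_pos": TCP position; "orientation": TCP orientation; "force": force on the tool from outside, world axes, zero at the start; "moment": the same for the moment, N m; "opening": finger opening in m; "gripper_force": force on a finger pad.
Only numpy, scipy, OpenCV 4.12 (cv2) and the standard library are available. Lean on these libraries where they do the work, as an engineer would, in place of code of your own. Each camera call takes 0.05 s, during which the arm holds its last target. There are 200 camera calls.

## Working session

There is one attempt and no reset: what is moved stays moved. The work goes in short steps, Python scripts to look and compute and a tool call to move; the robot and the scene stay as the last step left them, time stands still between calls to the robot, and variables do not carry over. Pictures are saved under pics/ and viewed, at most 10 in all, crops included, and the job is handed in when it is done.

Besides the shell and the picture viewer there is one more tool, called after "Call:" by a JSON object that holds its "name" and its "arguments", one argument or row to a line. send_rows: Moves the arm, as the interface text tells. Shift numbers are shares of 800 mm and turn numbers shares of 90 degrees, none past 1 either way. Its arguments: {"type":"object","properties":{"deltas":{"type":"array","items":{"type":"array"}},"gripper":{"type":"number"}},"required":["deltas"]}

```bash
ls; mkdir -p pics; python3 - <<'E'
from plant import ctrl
import cv2,numpy as np
o=ctrl.get_obs();print({k:np.round(v,3).tolist() for k,v in o.items()})
for n in ("scene","top"):
    s=ctrl.snapshot(n);cv2.imwrite(f"pics/{n}0.png",s["color"][:,:,::-1])
    np.savez(f"{n}0.npz",**{k:v for k,v in s.items()})
    print(n,s["vertical_fov"],s["cx"],s["cy"],np.round(s["rvec"],3),np.round(s["tvec"],3))
    for t in ("hold_ear","lift_ear","cover_mid","rack"):
        print(t,[(round(d["conf"],2),np.round(np.array(d["xy"])*[560,420],1).tolist()) for d in ctrl.cut_out(s,t)][:3])
E
```

```text
pics
{'clock': 0.0, 'joint_pos': [-54.024, 20.589, 0.635, -0.02, -70.136, -16.507], 'qvel': [0.032, 0.043, -0.042, -0.094, -0.016, -0.041], 'tau': [-0.003, -58.271, 29.305, 6.997, 0.007, -0.0], 'tool_pos': [0.225, -0.636, 0.291], 'orientation': [179.908, -0.007, -160.538], 'force': [-0.266, 0.258, -0.063], 'moment': [-0.024, -0.01, 0.04], 'gripper_force': 0.0, 'opening': 0.087}
scene 51.30974026289443 282.33685079462725 213.1082690389262 [ 2.132 -0.881  0.398] [-0.464  0.244  0.669]
hold_ear [(0.6, [282.2, 284.8])]
lift_ear [(0.63, [280.4, 283.7])]
cover_mid [(0.85, [285.7, 252.4])]
rack [(0.86, [294.2, 273.5])]
top 49.74962699326139 274.5303928423292 206.85115443561554 [ 2.125 -2.139  0.162] [-0.119  0.518  0.83 ]
hold_ear [(0.9, [284.0, 204.1])]
lift_ear [(0.7, [277.5, 204.1])]
cover_mid [(0.89, [309.5, 228.4])]
rack [(0.86, [282.4, 207.2])]
```

View pics/scene0.png

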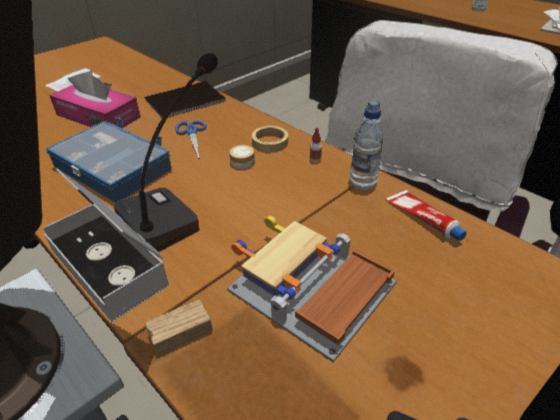

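View pics/top0.png

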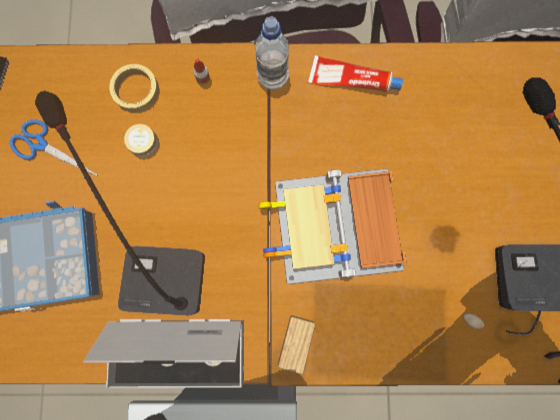

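The top view shows the jig around (340,225): hinge rod from (347,273) to (334,175), the ear pair near (277,251), the yellow ear near (272,205), and the tray on the right. Next I'll zoom in for exact pixels.

```bash
python3 - <<'E'
import cv2,numpy as np
a=cv2.imread("pics/top0.png")[160:290,255:410];b=cv2.imread("pics/scene0.png")[205:355,220:405]
a=cv2.resize(a,None,fx=4,fy=4,interpolation=2);b=cv2.resize(b,None,fx=4,fy=4,interpolation=2)
cv2.imwrite("pics/ca.png",a);cv2.imwrite("pics/cb.png",b)
E
```

```text
(no output)
```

View pics/ca.png

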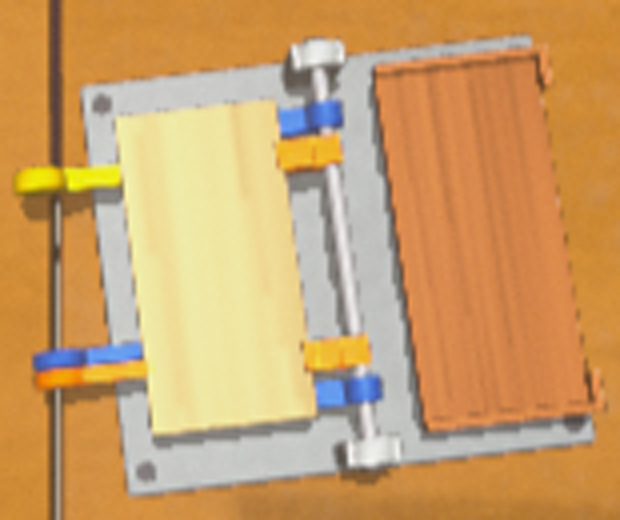

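View pics/cb.png

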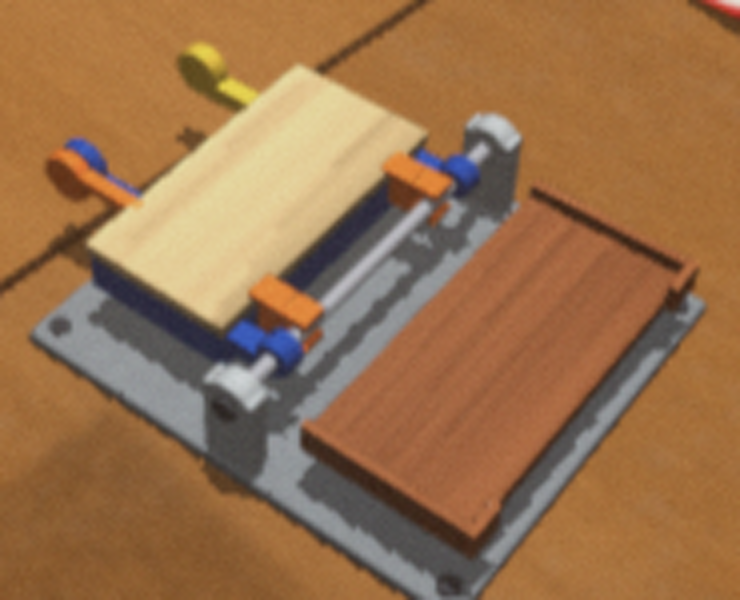

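```bash
cat > h.py <<'E'
import cv2,numpy as np
def K(s):
    f=210/np.tan(np.radians(float(s["vertical_fov"]))/2)
    return np.array([[f,0,float(s["cx"])],[0,f,float(s["cy"])],[0,0,1]])
def proj(s,P): return cv2.projectPoints(np.asarray(P,float).reshape(-1,3),s["rvec"],s["tvec"],K(s),None)[0][:,0]
def jig(p,L):
    x,y,a=p[:3];c,s=np.cos(a),np.sin(a);L=np.asarray(L,float)
    return L@np.array([[c,s,0],[-s,c,0],[0,0,1]])+[x,y,.045]
E
python3 - <<'E'
from h import *
from scipy.optimize import least_squares
T=np.load("top0.npz");S=np.load("scene0.npz")
t=np.array([[39,181],[57,368],[317,57],[370,452]])/4+[255,160]
s=np.array([[203,66],[76,166],[492,132],[235,383]])/4+[220,205]
def r(p,full=False):
    L=[[.05,.14,0],[-.04,.14,0],[p[3],0,p[4]],[-p[3],0,p[4]]]
    P=jig(p,L);return np.r_[(proj(T,P)-t).ravel(),(proj(S,P)-s).ravel()]
f=least_squares(r,[.6,-.1,0,.1,0],loss="soft_l1");print(f.x,np.degrees(f.x[2]));print(r(f.x).reshape(-1,2).round(1))
print(jig(f.x,[[-.04,.14,0],[.05,.14,0],[-.04,-.14,0],[.05,-.14,0]]).round(4))
E
```

```text
[ 0.48487071 -0.24686177  0.10153848  0.09402746  0.00785881] 5.817726490269162
[[-0.5 -0.1]
 [-0.  -0. ]
 [ 0.1 -0.1]
 [-0.1 -0.4]
 [ 0.   0.6]
 [ 0.1  0.6]
 [ 0.2  0.1]
 [-0.4  0. ]]
[[ 0.4309 -0.1116  0.045 ]
 [ 0.5204 -0.1025  0.045 ]
 [ 0.4593 -0.3902  0.045 ]
 [ 0.5488 -0.3811  0.045 ]]
```

Call:
{"name": "send_rows", "arguments": {
  "deltas": [
    [[-0.033,0.038,0.003],-0.077],
    [[-0.066,0.076,0.006],-0.154],
    [[-0.099,0.114,0.009],-0.231],
    [[-0.132,0.152,0.012],-0.308],
    [[-0.165,0.19,0.015],-0.385]
  ],
  "gripper": 1
}}

```text
clock: 0.92
tool_pos: [0.2989, -0.4475, 0.2801]
orientation: [-180.0, -0.0, -125.6]
force: [2.0, 0.1, 1.0]
opening: 0.0877
gripper_force: 0.0
```

```bash
cat >> h.py <<'E'
J=[0.48487,-0.24686,0.10154]
def go(target,yaw=None):
    """shares of the move from the measured pose to target TCP (world) and yaw (deg)"""
    from plant import ctrl
    o=ctrl.get_obs();r,p,y=o["orientation"];a=np.radians(y)
    d=np.asarray(target)-o["tool_pos"]
    t=np.array([np.cos(a)*d[0]+np.sin(a)*d[1],np.sin(a)*d[0]-np.cos(a)*d[1],-d[2]])
    print("clk",round(o["clock"],2),"pos",np.round(o["tool_pos"],4),np.round(o["orientation"],2),"j",np.round(o["joint_pos"],0),"F",np.round(o["force"],1),"open",round(o["opening"],4),"gf",round(o["gripper_force"],1))
    print("d mm",np.round(t*1000,1),"shares",np.round(t/.8,4), None if yaw is None else round(-((yaw-y+180)%360-180)/90,4))
E
python3 -c "
from h import *
go([.431,-.1116,.25],-84.2)"
```

```text
clk 0.92 pos [ 0.2989 -0.4475  0.2801] [-179.98   -0.   -125.57] j [-35.   8. -18.   0. -64.  -0.] F [2.  0.1 1. ] open 0.0877 gf 0.0
d mm [-350.1   88.    30.1] shares [-0.4376  0.1099  0.0376] -0.4597
```

Call:
{"name": "send_rows", "arguments": {
  "deltas": [
    [[-0.043,0.011,0.004],-0.046],
    [[-0.086,0.022,0.008],-0.092],
    [[-0.13,0.033,0.012],-0.138],
    [[-0.173,0.044,0.016],-0.184],
    [[-0.217,0.055,0.02],-0.23]
  ]
}}

```text
clock: 1.33
tool_pos: [0.3651, -0.2811, 0.2644]
orientation: [-179.9, -0.0, -105.0]
force: [0.8, 0.1, -0.5]
opening: 0.0876
gripper_force: 0.0
```

```bash
python3 -c "
from h import *
go([.431,-.1116,.25],-84.2)"
```

```text
clk 1.33 pos [ 0.3651 -0.2811  0.2644] [-179.94   -0.   -104.98] j [-13.   1. -28.   0. -61.  -2.] F [ 0.8  0.1 -0.5] open 0.0876 gf 0.0
d mm [-180.8  -19.8   14.4] shares [-0.226  -0.0248  0.018 ] -0.2309
```

Call:
{"name": "send_rows", "arguments": {
  "deltas": [
    [[-0.045,-0.005,0.004],-0.046],
    [[-0.09,-0.01,0.007],-0.092],
    [[-0.136,-0.015,0.011],-0.138],
    [[-0.181,-0.02,0.014],-0.185],
    [[-0.226,-0.025,0.018],-0.231]
  ]
}}

```text
clock: 1.75
tool_pos: [0.4318, -0.1116, 0.2503]
orientation: [-179.9, 0.0, -84.2]
force: [1.4, -0.7, -1.2]
opening: 0.0876
gripper_force: 0.0
```

```bash
python3 - <<'E'
from h import *
from plant import ctrl
go([.431,-.1116,.1],-84.2)
s=ctrl.snapshot("wrist");im=s["color"][:,:,::-1].copy()
np.savez("w0.npz",**s)
for L in ([-.04,.14,0],[.05,.14,0],[0,0,0]):
    q=proj(s,jig(J,L))[0];print(q);cv2.circle(im,tuple(int(v) for v in q),3,(255,0,255),-1)
cv2.imwrite("pics/w0.png",im)
E
```

```text
clk 1.75 pos [ 0.4318 -0.1116  0.2503] [-179.91    0.    -84.17] j [ 11.   0. -30.   0. -59.  -5.] F [ 1.4 -0.7 -1.2] open 0.0876 gf 0.0
d mm [-1.000e-01  8.000e-01  1.503e+02] shares [-1.000e-04  1.000e-03  1.878e-01] 0.0004
[282.36616642 197.99465753]
[193.27228194 197.94600909]
[237.28197193  44.17940983]
```

View pics/w0.png

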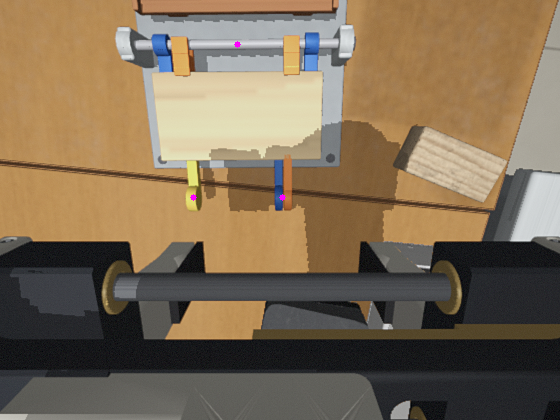

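The wrist view shows the ears where the fit puts them: yellow at (193,198) and the pair centred at about (283.5,197). Going down now.

Call:
{"name": "send_rows", "arguments": {
  "deltas": [
    [[0,0.001,0.03],0],
    [[0,0.002,0.065],0],
    [[0,0.002,0.1],0],
    [[0,0.002,0.125],0],
    [[0,0.002,0.14],0]
  ]
}}

```text
clock: 2.22
tool_pos: [0.4288, -0.1136, 0.1358]
orientation: [179.9, 0.0, -84.4]
force: [-0.7, 0.4, -0.2]
opening: 0.0875
gripper_force: 0.0
```

Call:
{"name": "send_rows", "arguments": {
  "deltas": [
    [[0,0,0.015],0],
    [[0,0,0.03],0],
    [[0,0,0.045],0],
    [[0,0,0.056],0],
    [[0,0,0.056],0]
  ]
}}

```text
clock: 2.63
tool_pos: [0.4291, -0.1137, 0.0916]
orientation: [179.9, -0.0, -84.4]
force: [0.4, 0.1, -0.5]
opening: 0.0877
gripper_force: 0.0
```

Call:
{"name": "send_rows", "arguments": {
  "deltas": [
    [[0,0,0],0],
    [[0,0,0],0],
    [[0,0,0],0],
    [[0,0,0],0],
    [[0,0,0],0]
  ],
  "gripper": 0
}}

```text
clock: 3.05
tool_pos: [0.4302, -0.1135, 0.0935]
orientation: [-179.9, 0.0, -84.4]
force: [0.3, -0.2, -0.2]
opening: 0.0601
gripper_force: 0.0
```

Call:
{"name": "send_rows", "arguments": {
  "deltas": [
    [[0,0,0],0],
    [[0,0,0],0],
    [[0,0,0],0],
    [[0,0,0],0],
    [[0,0,0],0]
  ]
}}

```text
clock: 3.47
tool_pos: [0.4299, -0.1135, 0.093]
orientation: [180.0, -0.0, -84.4]
force: [-0.6, 0.0, 0.4]
opening: 0.0269
gripper_force: 0.0
```

```bash
cat >> h.py <<'E'
def arc(q,x=-.04): return jig(J,[[x,.14*np.cos(q),.14*np.sin(q)+.047]])[0]
E
python3 -c "
from h import *
go(arc(0))
for n in range(0,181,18):
  q=np.radians(n);print(n,'x(tool)',round((1-np.cos(q))*.14/.8,4),'up',round(np.sin(q)*.14/.8,4))"
```

```text
clk 3.47 pos [ 0.4299 -0.1135  0.093 ] [180.    -0.   -84.39] j [ 11.  13. -42.   0. -35.  -5.] F [-0.6  0.   0.4] open 0.0269 gf 0.0
d mm [-1.8 -1.2  1. ] shares [-0.0022 -0.0015  0.0012] None
0 x(tool) 0.0 up 0.0
18 x(tool) 0.0086 up 0.0541
36 x(tool) 0.0334 up 0.1029
54 x(tool) 0.0721 up 0.1416
72 x(tool) 0.1209 up 0.1664
90 x(tool) 0.175 up 0.175
108 x(tool) 0.2291 up 0.1664
126 x(tool) 0.2779 up 0.1416
144 x(tool) 0.3166 up 0.1029
162 x(tool) 0.3414 up 0.0541
180 x(tool) 0.35 up 0.0
```

Call:
{"name": "send_rows", "arguments": {
  "deltas": [
    [[-0.002,0,0],0],
    [[-0.002,0,0],0],
    [[-0.002,0,0],0],
    [[-0.002,0,0],0],
    [[-0.002,0,0],0]
  ]
}}

```text
clock: 3.88
tool_pos: [0.4311, -0.1118, 0.0933]
orientation: [-179.9, -0.0, -84.3]
force: [5.5, -1.1, -2.5]
opening: 0.0158
gripper_force: 30.0
```

```bash
python3 -c "
from h import *
go(arc(0))"
```

```text
clk 3.88 pos [ 0.4311 -0.1118  0.0933] [-1.7986e+02 -1.0000e-02 -8.4340e+01] j [ 11.  13. -42.   0. -35.  -5.] F [ 5.5 -1.1 -2.5] open 0.0158 gf 30.0
d mm [-0.1  0.2  1.3] shares [-0.0002  0.0002  0.0017] None
```

Call:
{"name": "send_rows", "arguments": {
  "deltas": [
    [[0.0005,0,-0.0137],0],
    [[0.0022,0,-0.0274],0],
    [[0.0048,0,-0.041],0],
    [[0.0086,0,-0.054],0],
    [[0.0133,0,-0.067],0]
  ]
}}

```text
clock: 4.3
tool_pos: [0.4322, -0.1224, 0.1474]
orientation: [-179.8, -0.0, -84.3]
force: [7.8, -3.8, -6.0]
opening: 0.0154
gripper_force: 30.0
```

```bash
python3 -c "
from h import *
go(arc(np.radians(22.5)),-84.2)"
```

```text
clk 4.3 pos [ 0.4322 -0.1224  0.1474] [-1.7983e+02 -1.0000e-02 -8.4340e+01] j [  9.   8. -38.   0. -44.  -4.] F [ 7.8 -3.8 -6. ] open 0.0154 gf 30.0
d mm [-0.2  0.2  1.8] shares [-0.0002  0.0003  0.0023] -0.0016
```

Call:
{"name": "send_rows", "arguments": {
  "deltas": [
    [[0.0058,0,-0.0124],0],
    [[0.0125,0,-0.0244],0],
    [[0.02,0,-0.036],0],
    [[0.0286,0,-0.0467],0],
    [[0.038,0,-0.0567],0]
  ]
}}

```text
clock: 4.72
tool_pos: [0.4355, -0.1526, 0.1928]
orientation: [-179.8, 0.0, -84.4]
force: [9.2, 0.7, -5.3]
opening: 0.016
gripper_force: 30.0
```

Call:
{"name": "send_rows", "arguments": {
  "deltas": [
    [[0.01,0,-0.0094],0],
    [[0.0208,0,-0.018],0],
    [[0.0323,0,-0.0255],0],
    [[0.0443,0,-0.0322],0],
    [[0.0567,0,-0.038],0]
  ]
}}

```text
clock: 5.13
tool_pos: [0.4404, -0.1977, 0.223]
orientation: [-179.7, 0.0, -84.4]
force: [10.0, 1.9, -6.5]
opening: 0.016
gripper_force: 30.0
```

```bash
python3 -c "
from h import *
from plant import ctrl
go(arc(np.radians(67.5)),-84.2)
s=ctrl.snapshot('scene');cv2.imwrite('pics/s1.png',cv2.resize(s['color'][130:350,180:420,::-1],None,fx=2.5,fy=2.5))"
```

```text
clk 5.13 pos [ 0.4404 -0.1977  0.223 ] [-1.7972e+02  2.0000e-02 -8.4360e+01] j [ -1.   6. -29.  -0. -55.   6.] F [10.   1.9 -6.5] open 0.016 gf 30.0
d mm [-0.1  0.7  1.7] shares [-0.0002  0.0009  0.0021] -0.0017
```

View pics/s1.png

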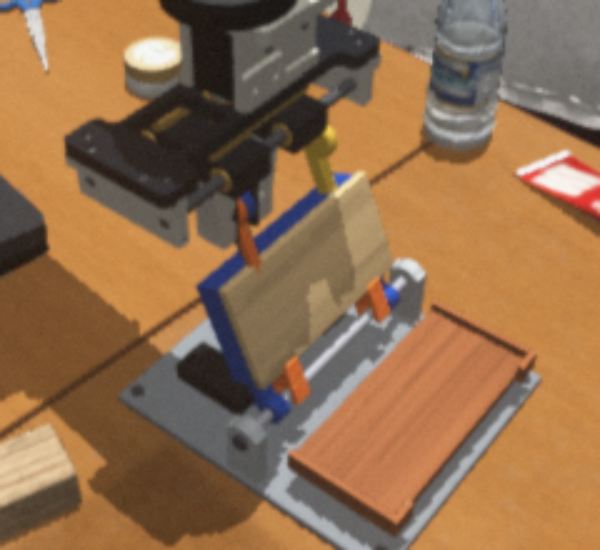

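The board lies flush on the rack with the pair gripped, at about 67°. Carrying on.

Call:
{"name": "send_rows", "arguments": {
  "deltas": [
    [[0.013,0.001,-0.0047],0],
    [[0.026,0.001,-0.0085],0],
    [[0.0396,0.001,-0.011],0],
    [[0.0533,0.001,-0.0128],0],
    [[0.067,0.001,-0.0133],0]
  ]
}}

```text
clock: 5.6
tool_pos: [0.4461, -0.2512, 0.234]
orientation: [-179.6, -0.0, -84.3]
force: [14.3, 3.5, -3.0]
opening: 0.0158
gripper_force: 30.0
```

Call:
{"name": "send_rows", "arguments": {
  "deltas": [
    [[0.0137,0,0.0005],0],
    [[0.0274,0,0.0022],0],
    [[0.041,0,0.0048],0],
    [[0.054,0,0.0086],0],
    [[0.067,0,0.0133],0]
  ]
}}

```text
clock: 6.02
tool_pos: [0.4519, -0.305, 0.2237]
orientation: [-179.5, -0.1, -84.3]
force: [13.4, 4.7, -0.2]
opening: 0.0159
gripper_force: 30.0
```

```bash
python3 -c "
from h import *
go(arc(np.radians(112.5)),-84.2)"
```

```text
clk 6.02 pos [ 0.4519 -0.305   0.2237] [-1.7952e+02 -1.1000e-01 -8.4320e+01] j [-13.  11. -22.  -0. -57.  19.] F [13.4  4.7 -0.2] open 0.0159 gf 30.0
d mm [-0.9  1.3  2.4] shares [-0.0012  0.0017  0.003 ] -0.0013
```

Call:
{"name": "send_rows", "arguments": {
  "deltas": [
    [[0.0124,-0.001,0.0058],0],
    [[0.0244,-0.002,0.0125],0],
    [[0.036,-0.002,0.02],0],
    [[0.0467,-0.002,0.0286],0],
    [[0.0567,-0.002,0.038],0]
  ]
}}

```text
clock: 6.43
tool_pos: [0.4572, -0.3507, 0.1934]
orientation: [-179.6, -0.2, -84.3]
force: [9.1, 0.8, 4.2]
opening: 0.0161
gripper_force: 30.0
```

```bash
python3 -c "
from h import *
go(arc(np.radians(135)),-84.2)"
```

```text
clk 6.43 pos [ 0.4572 -0.3507  0.1934] [-179.63   -0.18  -84.32] j [-18.  16. -20.   0. -54.  24.] F [9.1 0.8 4.2] open 0.0161 gf 30.0
d mm [-1.5  1.9  2.4] shares [-0.0019  0.0024  0.003 ] -0.0013
```

Call:
{"name": "send_rows", "arguments": {
  "deltas": [
    [[0.009,-0.001,0.01],0],
    [[0.0175,-0.001,0.021],0],
    [[0.0248,-0.001,0.0325],0],
    [[0.0312,-0.001,0.0447],0],
    [[0.037,-0.001,0.0573],0]
  ]
}}

```text
clock: 6.85
tool_pos: [0.4606, -0.381, 0.1476]
orientation: [-179.7, -0.3, -84.3]
force: [8.4, -4.8, 4.2]
opening: 0.0158
gripper_force: 30.0
```

Call:
{"name": "send_rows", "arguments": {
  "deltas": [
    [[0.0042,0,0.013],0],
    [[0.0078,0,0.0263],0],
    [[0.0105,0,0.04],0],
    [[0.012,0,0.0537],0],
    [[0.0125,0,0.067],0]
  ]
}}

```text
clock: 7.27
tool_pos: [0.4618, -0.3912, 0.0936]
orientation: [-179.7, -0.3, -84.3]
force: [7.4, -7.4, 1.6]
opening: 0.0159
gripper_force: 30.0
```

```bash
python3 -c "
from h import *
go(arc(np.radians(180)),-84.2)"
```

```text
clk 7.27 pos [ 0.4618 -0.3912  0.0936] [-179.67   -0.27  -84.31] j [-22.  25. -22.   0. -43.  27.] F [ 7.4 -7.4  1.6] open 0.0159 gf 30.0
d mm [-1.2  2.4  1.6] shares [-0.0015  0.003   0.002 ] -0.0012
```

Call:
{"name": "send_rows", "arguments": {
  "deltas": [
    [[-0.001,0,0.002],0],
    [[-0.001,0,0.002],0],
    [[-0.001,0,0.002],0],
    [[-0.001,0,0.002],0],
    [[-0.001,0,0.002],0]
  ]
}}

```text
clock: 7.68
tool_pos: [0.4618, -0.3909, 0.0924]
orientation: [-179.7, -0.3, -84.3]
force: [7.0, -13.0, -1.1]
opening: 0.0157
gripper_force: 30.0
```

```bash
python3 -c "
from h import *
from plant import ctrl
go(arc(np.radians(180)),-84.2)
s=ctrl.snapshot('scene');cv2.imwrite('pics/s2.png',cv2.resize(s['color'][130:350,180:420,::-1],None,fx=2.5,fy=2.5))"
```

```text
clk 7.68 pos [ 0.4618 -0.3909  0.0924] [-179.67   -0.32  -84.29] j [-22.  25. -22.   0. -43.  27.] F [  7.  -13.   -1.1] open 0.0157 gf 30.0
d mm [-0.9  2.4  0.4] shares [-0.0012  0.003   0.0006] -0.001
```

View pics/s2.png

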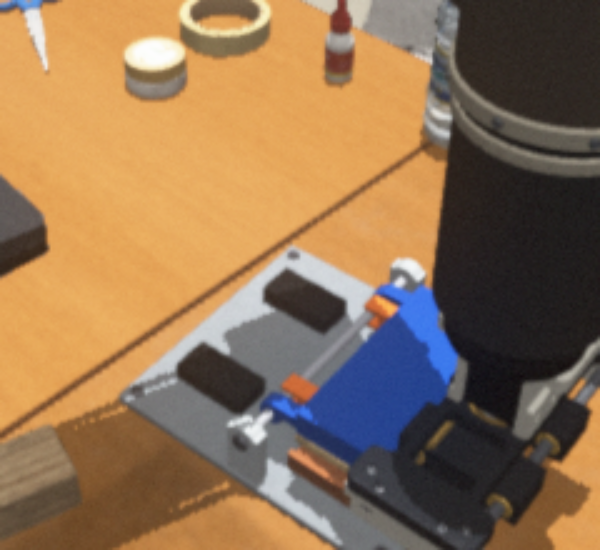

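The rack is upside down over the tray with the blue back up. I'll ease the side force, then let go.

Call:
{"name": "send_rows", "arguments": {
  "deltas": [
    [[0.001,0,0],0],
    [[0.002,0,0.001],0],
    [[0.002,0,0.001],0],
    [[0.002,0,0.001],0],
    [[0.002,0,0.001],0]
  ]
}}

```text
clock: 8.15
tool_pos: [0.4617, -0.3911, 0.0913]
orientation: [-179.7, -0.2, -84.3]
force: [7.5, -5.4, 0.1]
opening: 0.0159
gripper_force: 30.0
```

Call:
{"name": "send_rows", "arguments": {
  "deltas": [
    [[0,0,0],0],
    [[0,0,0],0],
    [[0,0,0],0],
    [[0,0,0],0],
    [[0,0,0],0]
  ],
  "gripper": 0.85
}}

```text
clock: 8.57
tool_pos: [0.458, -0.3896, 0.0897]
orientation: [179.9, 0.0, -84.4]
force: [0.1, 0.6, 0.2]
opening: 0.0434
gripper_force: 0.0
```

Call:
{"name": "send_rows", "arguments": {
  "deltas": [
    [[0,0,0],0],
    [[0,0,0],0],
    [[0,0,0],0],
    [[0,0,0],0],
    [[0,0,0],0]
  ]
}}

```text
clock: 8.98
tool_pos: [0.4586, -0.3898, 0.0901]
orientation: [180.0, 0.0, -84.4]
force: [-0.7, -0.1, -0.5]
opening: 0.0733
gripper_force: 0.0
```

Call:
{"name": "send_rows", "arguments": {
  "deltas": [
    [[0,0,0],0],
    [[0,0,0],0],
    [[0,0,0],0],
    [[0,0,0],0],
    [[0,0,0],0]
  ]
}}

```text
clock: 9.4
tool_pos: [0.4586, -0.3898, 0.0901]
orientation: [-180.0, 0.0, -84.4]
force: [0.1, 0.6, 0.8]
opening: 0.0745
gripper_force: 0.0
```

```bash
python3 -c "
from h import *
go(arc(np.pi,.05)+[0,0,.06],-84.2)"
```

```text
clk 9.4 pos [ 0.4586 -0.3898  0.0901] [-180.      0.    -84.39] j [-22.  25. -22.  -0. -43.  27.] F [0.1 0.6 0.8] open 0.0745 gf 0.0
d mm [  0.1 -90.6 -61.9] shares [ 1.000e-04 -1.132e-01 -7.740e-02] -0.0021
```

Call:
{"name": "send_rows", "arguments": {
  "deltas": [
    [[0,0,-0.02],0],
    [[0,0,-0.045],0],
    [[0,0,-0.07],0],
    [[0,0,-0.09],0],
    [[0,0,-0.1],0]
  ]
}}

```text
clock: 9.82
tool_pos: [0.4594, -0.3903, 0.1724]
orientation: [-179.9, -0.1, -84.4]
force: [0.8, -0.7, 1.6]
opening: 0.0745
gripper_force: 0.0
```

Call:
{"name": "send_rows", "arguments": {
  "deltas": [
    [[0,-0.03,0],0],
    [[0,-0.06,0],0],
    [[0,-0.09,0],0],
    [[0,-0.113,0],0],
    [[0,-0.113,0],-0.002]
  ]
}}

```text
clock: 10.23
tool_pos: [0.5515, -0.3805, 0.1691]
orientation: [-180.0, -0.0, -84.1]
force: [0.2, 0.1, -0.4]
opening: 0.0746
gripper_force: 0.0
```

```bash
python3 - <<'E'
from h import *
from plant import ctrl
go(arc(np.pi,.05),-84.2)
s=ctrl.snapshot("wrist");im=s["color"][:,:,::-1].copy()
t=ctrl.snapshot("top")
im2=t["color"][:,:,::-1].copy()
for L in ([-.04,-.14,0],[.05,-.14,0],[0,0,0]):
    cv2.circle(im,tuple(int(v) for v in proj(s,jig(J,L))[0]),2,(255,0,255),-1)
im2=cv2.resize(im2[150:310,270:430],(420,420),interpolation=2)
cv2.imwrite("pics/w2.png",cv2.resize(np.hstack([im[:,100:440],im2]),None,fx=1,fy=1))
E
```

```text
clk 10.23 pos [ 0.5515 -0.3805  0.1691] [-1.7999e+02 -2.0000e-02 -8.4120e+01] j [-18.  25.  -9.   0. -56.  24.] F [ 0.2  0.1 -0.4] open 0.0746 gf 0.0
d mm [ 0.3  2.7 77.1] shares [0.0003 0.0034 0.0964] 0.0009
```

View pics/w2.png

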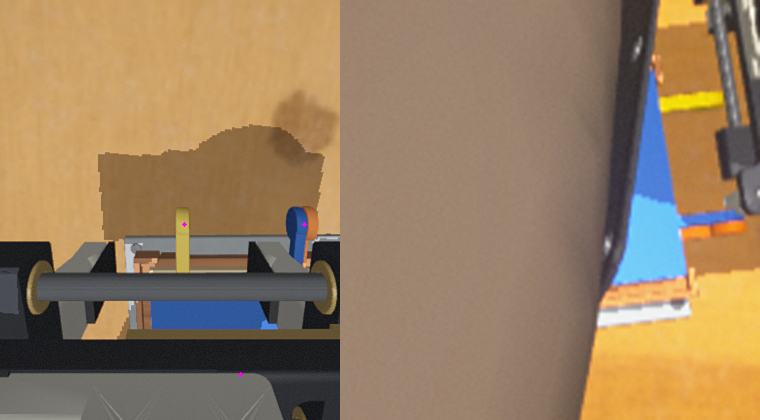

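The yellow ear at (183,222) matches the prediction, and the orange ear lies beside the blue one. Going down on the yellow ear.

Call:
{"name": "send_rows", "arguments": {
  "deltas": [
    [[0,0.003,0.02],0],
    [[0,0.003,0.045],0],
    [[0,0.003,0.07],0],
    [[0,0.003,0.088],0],
    [[0,0.003,0.096],0]
  ]
}}

```text
clock: 10.75
tool_pos: [0.544, -0.3808, 0.0908]
orientation: [179.8, 0.1, -84.3]
force: [-0.5, -0.4, -0.6]
opening: 0.0742
gripper_force: 0.0
```

Call:
{"name": "send_rows", "arguments": {
  "deltas": [
    [[0,0,0],0],
    [[0,0,0],0],
    [[0,0,0],0],
    [[0,0,0],0],
    [[0,0,0],0]
  ],
  "gripper": 0.3
}}

```text
clock: 11.17
tool_pos: [0.5466, -0.3814, 0.0944]
orientation: [-179.9, -0.0, -84.2]
force: [0.7, 0.9, 0.5]
opening: 0.0469
gripper_force: 0.0
```

```bash
python3 -c "
from h import *
go(arc(np.radians(180),.05),-84.2)"
```

```text
clk 11.17 pos [ 0.5466 -0.3814  0.0944] [-1.7991e+02 -5.0000e-02 -8.4210e+01] j [-18.  30. -13.   0. -47.  24.] F [0.7 0.9 0.5] open 0.0469 gf 0.0
d mm [-0.1 -2.2  2.4] shares [-0.0002 -0.0027  0.003 ] -0.0001
```

Call:
{"name": "send_rows", "arguments": {
  "deltas": [
    [[0,-0.004,0.003],0],
    [[0,-0.004,0.003],0],
    [[0,-0.004,0.003],0],
    [[0,-0.004,0.003],0],
    [[0,-0.004,0.003],0]
  ],
  "gripper": 0
}}

```text
clock: 11.58
tool_pos: [0.5494, -0.3809, 0.0908]
orientation: [180.0, 0.0, -84.2]
force: [-0.5, 0.9, 0.5]
opening: 0.0133
gripper_force: 0.9
```

Call:
{"name": "send_rows", "arguments": {
  "deltas": [
    [[0,0,0],0],
    [[0,0,0],0],
    [[0,0,0],0],
    [[0,0,0],0],
    [[0,0,0],0]
  ]
}}

```text
clock: 12.0
tool_pos: [0.5508, -0.3808, 0.0912]
orientation: [-179.9, -0.1, -84.2]
force: [5.6, 1.2, -1.1]
opening: 0.0097
gripper_force: 30.0
```

```bash
python3 -c "
from h import *
go(arc(np.radians(180),.05),-84.2)"
```

```text
clk 12.0 pos [ 0.5508 -0.3808  0.0912] [-1.7986e+02 -5.0000e-02 -8.4160e+01] j [-18.  30. -13.  -0. -47.  24.] F [ 5.6  1.2 -1.1] open 0.0097 gf 30.0
d mm [ 0.1  2.  -0.8] shares [ 0.0001  0.0026 -0.001 ] 0.0005
```

Call:
{"name": "send_rows", "arguments": {
  "deltas": [
    [[0,-0.001,-0.007],0],
    [[-0.0005,-0.002,-0.0137],0],
    [[-0.0012,-0.002,-0.0206],0],
    [[-0.0022,-0.002,-0.0274],0],
    [[-0.0034,-0.002,-0.034],0]
  ]
}}

```text
clock: 12.42
tool_pos: [0.5507, -0.3777, 0.1185]
orientation: [-180.0, 0.0, -84.2]
force: [2.9, 3.1, -3.1]
opening: 0.0099
gripper_force: 30.0
```

```bash
python3 -c "
from h import *
from plant import ctrl
go(arc(np.radians(180-11.25),.05),-84.2)
s=ctrl.snapshot('scene');cv2.imwrite('pics/s3.png',cv2.resize(s['color'][200:380,240:440,::-1],None,fx=3,fy=3))
for n in np.arange(168.75,123,-4.5):
  q=np.radians(n);q0=np.radians(168.75);print(n-4.5,round(.175*(np.cos(q0)-np.cos(q-np.radians(4.5))),4),round(.175*(np.sin(q0)-np.sin(q-np.radians(4.5))),4))"
```

```text
clk 12.42 pos [ 0.5507 -0.3777  0.1185] [-1.800e+02  2.000e-02 -8.421e+01] j [-18.  28. -12.  -0. -50.  24.] F [ 2.9  3.1 -3.1] open 0.0099 gf 30.0
d mm [ 0.4  2.2 -0.8] shares [ 0.0006  0.0027 -0.001 ] -0.0001
164.25 -0.0032 -0.0134
159.75 -0.0075 -0.0264
155.25 -0.0127 -0.0391
150.75 -0.019 -0.0514
146.25 -0.0261 -0.0631
141.75 -0.0342 -0.0742
137.25 -0.0431 -0.0846
132.75 -0.0528 -0.0944
128.25 -0.0633 -0.1033
123.75 -0.0744 -0.1114
119.25 -0.0861 -0.1185
```

View pics/s3.png

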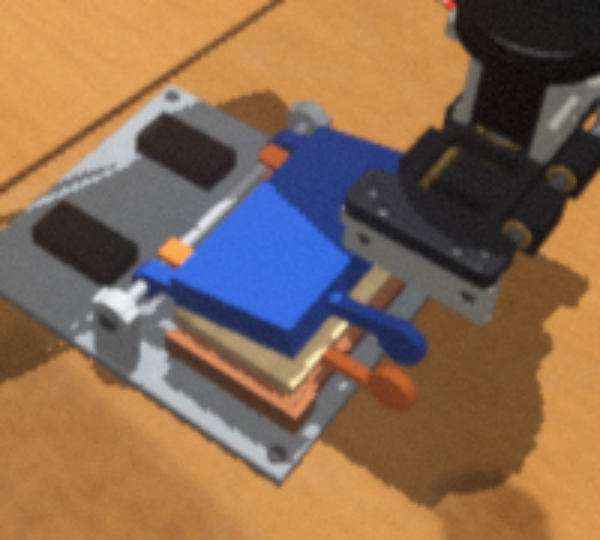

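The rack lifts alone and the board stays flat in the tray: the orange ear is still down at (390,385) and the blue one is up at (400,335).

Call:
{"name": "send_rows", "arguments": {
  "deltas": [
    [[-0.0032,0,-0.0134],0],
    [[-0.0075,0,-0.0264],0],
    [[-0.0127,0,-0.039],0],
    [[-0.019,0,-0.0514],0],
    [[-0.026,0,-0.063],0]
  ]
}}

```text
clock: 12.88
tool_pos: [0.5483, -0.3567, 0.1696]
orientation: [180.0, 0.0, -84.2]
force: [3.9, 3.4, -5.0]
opening: 0.0098
gripper_force: 30.0
```

Call:
{"name": "send_rows", "arguments": {
  "deltas": [
    [[-0.008,0,-0.011],0],
    [[-0.017,0,-0.0215],0],
    [[-0.0267,0,-0.0313],0],
    [[-0.0372,0,-0.04],0],
    [[-0.0483,0,-0.0483],0]
  ]
}}

```text
clock: 13.3
tool_pos: [0.5442, -0.3184, 0.208]
orientation: [180.0, -0.0, -84.2]
force: [1.0, -1.5, -3.7]
opening: 0.0095
gripper_force: 30.0
```

Call:
{"name": "send_rows", "arguments": {
  "deltas": [
    [[-0.0117,0,-0.0072],0],
    [[-0.024,0,-0.0134],0],
    [[-0.0366,0,-0.0187],0],
    [[-0.0497,0,-0.023],0],
    [[-0.063,0,-0.026],0]
  ]
}}

```text
clock: 13.72
tool_pos: [0.5388, -0.2681, 0.2286]
orientation: [179.9, -0.0, -84.2]
force: [-3.6, -3.9, 0.1]
opening: 0.0097
gripper_force: 30.0
```

```bash
python3 -c "
from h import *
go(arc(np.radians(101.25),.05),-84.2)
for a in (101.25,78.75,56.25,33.75):
  print(a)
  for k in range(1,6):
    q0=np.radians(a);q=np.radians(max(a-4.5*k,0)) ;print([float(round(.175*(np.cos(q0)-np.cos(q)),4)),0,float(round(.175*(np.sin(q0)-np.sin(q)),4))])"
```

```text
clk 13.72 pos [ 0.5388 -0.2681  0.2286] [ 1.7992e+02 -3.0000e-02 -8.4210e+01] j [ -8.  16. -14.   0. -60.  14.] F [-3.6 -3.9  0.1] open 0.0097 gf 30.0
d mm [ 0.7  1.5 -0.7] shares [ 0.0008  0.0018 -0.0009] -0.0002
101.25
[-0.0136, 0, -0.0021]
[-0.0273, 0, -0.0032]
[-0.041, 0, -0.0032]
[-0.0547, 0, -0.0021]
[-0.0683, 0, 0.0]
78.75
[-0.0134, 0, 0.0032]
[-0.0264, 0, 0.0075]
[-0.0391, 0, 0.0127]
[-0.0514, 0, 0.019]
[-0.0631, 0, 0.0261]
56.25
[-0.0111, 0, 0.0081]
[-0.0216, 0, 0.017]
[-0.0313, 0, 0.0267]
[-0.0402, 0, 0.0372]
[-0.0483, 0, 0.0483]
33.75
[-0.0072, 0, 0.0117]
[-0.0134, 0, 0.024]
[-0.0187, 0, 0.0367]
[-0.0229, 0, 0.0497]
[-0.0261, 0, 0.0631]
```

Call:
{"name": "send_rows", "arguments": {
  "deltas": [
    [[-0.0136,0,-0.002],0],
    [[-0.0273,0,-0.003],0],
    [[-0.041,0,-0.003],0],
    [[-0.0547,0,-0.002],0],
    [[-0.068,0,0],0]
  ]
}}

```text
clock: 14.13
tool_pos: [0.5328, -0.2139, 0.2283]
orientation: [179.9, -0.0, -84.2]
force: [-5.5, -3.0, 1.5]
opening: 0.0098
gripper_force: 30.0
```

Call:
{"name": "send_rows", "arguments": {
  "deltas": [
    [[-0.0134,0,0.003],0],
    [[-0.0264,0,0.0075],0],
    [[-0.039,0,0.0127],0],
    [[-0.0514,0,0.019],0],
    [[-0.063,0,0.026],0]
  ]
}}

```text
clock: 14.55
tool_pos: [0.5273, -0.1635, 0.2074]
orientation: [179.9, 0.0, -84.2]
force: [-7.8, -0.9, 3.9]
opening: 0.01
gripper_force: 30.0
```

Call:
{"name": "send_rows", "arguments": {
  "deltas": [
    [[-0.011,0.001,0.008],0],
    [[-0.0216,0.001,0.017],0],
    [[-0.0313,0.001,0.0267],0],
    [[-0.04,0.001,0.0372],0],
    [[-0.0483,0.001,0.0483],0]
  ]
}}

```text
clock: 14.97
tool_pos: [0.523, -0.1247, 0.1685]
orientation: [179.9, 0.1, -84.2]
force: [-4.8, 1.2, 3.9]
opening: 0.0099
gripper_force: 30.0
```

```bash
python3 -c "
from h import *
go(arc(np.radians(33.75),.05),-84.2)"
```

```text
clk 14.97 pos [ 0.523  -0.1247  0.1685] [ 1.7991e+02  6.0000e-02 -8.4210e+01] j [  7.  14. -26.  -0. -50.  -2.] F [-4.8  1.2  3.9] open 0.0099 gf 30.0
d mm [ 1.3  0.3 -1.2] shares [ 0.0016  0.0004 -0.0015] -0.0001
```

Call:
{"name": "send_rows", "arguments": {
  "deltas": [
    [[-0.007,0.001,0.0117],0],
    [[-0.013,0.001,0.024],0],
    [[-0.0182,0.001,0.0367],0],
    [[-0.0222,0.001,0.0497],0],
    [[-0.0254,0.001,0.0625],0]
  ]
}}

```text
clock: 15.38
tool_pos: [0.5206, -0.1042, 0.1183]
orientation: [180.0, 0.1, -84.2]
force: [-4.9, 5.0, 1.8]
opening: 0.0099
gripper_force: 30.0
```

Call:
{"name": "send_rows", "arguments": {
  "deltas": [
    [[-0.001,0,0.007],0],
    [[-0.002,0,0.0137],0],
    [[-0.003,0,0.0206],0],
    [[-0.003,0,0.0274],0],
    [[-0.003,0,0.033],0]
  ]
}}

```text
clock: 15.8
tool_pos: [0.5204, -0.1017, 0.0917]
orientation: [179.9, 0.1, -84.2]
force: [-5.3, 8.6, 2.4]
opening: 0.0095
gripper_force: 30.0
```

```bash
python3 -c "
from h import *
go(arc(0,.05),-84.2)"
```

```text
clk 15.8 pos [ 0.5204 -0.1017  0.0917] [ 1.7994e+02  1.0000e-01 -8.4220e+01] j [ 10.  20. -31.  -0. -39.  -4.] F [-5.3  8.6  2.4] open 0.0095 gf 30.0
d mm [ 0.8  0.  -0.3] shares [ 0.001   0.     -0.0004] -0.0002
```

The rack is on its rests. I'll let go, retreat upward and check.

Call:
{"name": "send_rows", "arguments": {
  "deltas": [
    [[0,0,0],0],
    [[0,0,0],0],
    [[0,0,0],0],
    [[0,0,0],0],
    [[0,0,0],0]
  ],
  "gripper": 0.8
}}

```text
clock: 16.22
tool_pos: [0.5216, -0.1035, 0.0925]
orientation: [-180.0, 0.0, -84.2]
force: [0.2, -0.5, 1.2]
opening: 0.0372
gripper_force: 0.0
```

Call:
{"name": "send_rows", "arguments": {
  "deltas": [
    [[0,0,0],0],
    [[0,0,0],0],
    [[0,0,0],0],
    [[0,0,0],0],
    [[0,0,0],0]
  ]
}}

```text
clock: 16.63
tool_pos: [0.5213, -0.1037, 0.0921]
orientation: [180.0, -0.0, -84.2]
force: [0.2, -0.9, 0.2]
opening: 0.0676
gripper_force: 0.0
```

Call:
{"name": "send_rows", "arguments": {
  "deltas": [
    [[0,0,-0.02],0],
    [[0,0,-0.05],0],
    [[0,0,-0.09],0],
    [[0,0,-0.13],0],
    [[0,0,-0.17],0]
  ]
}}

```text
clock: 17.05
tool_pos: [0.5209, -0.1037, 0.2294]
orientation: [180.0, -0.0, -84.2]
force: [1.5, 0.3, 0.5]
opening: 0.0702
gripper_force: 0.0
```

Call:
{"name": "send_rows", "arguments": {
  "deltas": [
    [[-0.02,0,0],0],
    [[-0.04,0,0],0],
    [[-0.06,0,0],0],
    [[-0.08,0,0],0],
    [[-0.08,0,0],0]
  ]
}}

```text
clock: 17.47
tool_pos: [0.5146, -0.0383, 0.2283]
orientation: [-180.0, 0.0, -84.1]
force: [0.2, 0.6, 0.2]
opening: 0.0704
gripper_force: 0.0
```

```bash
python3 - <<'E'
from h import *
from plant import ctrl
go(arc(0,.05))
s=ctrl.snapshot('scene');t=ctrl.snapshot('wrist')
for p in ("pebble_a_mid","cover_mid"): print(p,[(round(d["conf"],2),np.round(np.array(d["xy"])*[560,420],1).tolist()) for d in ctrl.cut_out(s,p)][:3])
for n,L in (("a",[-.035,-.062,.0075]),("b",[.035,-.062,.0075])): print(n,proj(s,jig(J,L)))
cv2.imwrite('pics/s4.png',np.hstack([cv2.resize(s['color'][200:360,240:420,::-1],(450,400)),cv2.resize(t['color'][:,130:420,::-1],(345,400))[:400]]))
E
```

```text
clk 17.47 pos [ 0.5146 -0.0383  0.2283] [-1.7997e+02  2.0000e-02 -8.4140e+01] j [ 18.   9. -24.  -0. -57. -12.] F [0.2 0.6 0.2] open 0.0704 gf 0.0
d mm [ 64.5   0.8 136.3] shares [0.0806 0.001  0.1704] None
pebble_a_mid [(0.86, [325.2, 290.8])]
cover_mid [(0.8, [343.3, 293.1])]
a [[331.12649054 297.59721695]]
b [[354.43554806 272.41851214]]
```

View pics/s4.png

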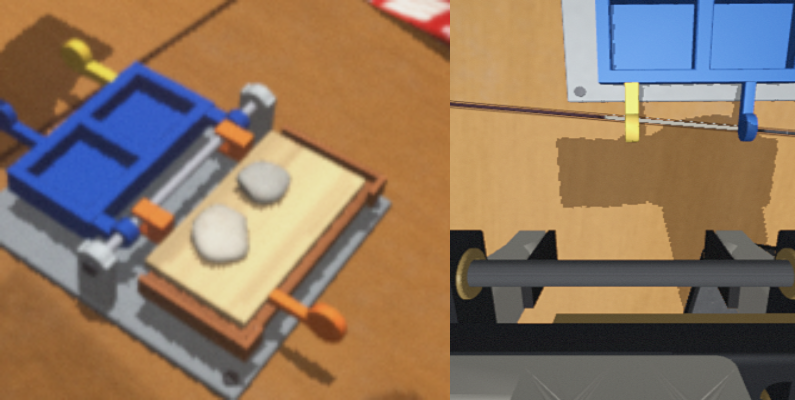

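The board is flat in the tray with both pebbles on it, and the empty rack is back on its rests. I'll measure the pebbles, since they look a bit shifted towards the hinge.

```bash
python3 - <<'E'
from h import *
from plant import ctrl
def back(s,u,z):
    R=cv2.Rodrigues(s["rvec"])[0];C=-R.T@np.ravel(s["tvec"]);d=R.T@np.linalg.inv(K(s))@[u[0],u[1],1]
    P=C+d*(z+.045-C[2])/d[2]-[J[0],J[1],.045];c,n=np.cos(J[2]),np.sin(J[2])
    return np.round([c*P[0]+n*P[1],-n*P[0]+c*P[1]],4)
for n in("scene","top"):
    s=ctrl.snapshot(n)
    hsv=cv2.cvtColor(s["color"],cv2.COLOR_RGB2HSV)
    # low-saturation blobs within the board outline
    m=np.zeros((420,560),np.uint8)
    c=proj(s,jig(J,[[a*.07,-.062+b*.035,.004] for a,b in((-1,-1),(1,-1),(1,1),(-1,1))])).astype(np.int32)
    cv2.fillConvexPoly(m,c,1)
    k=((hsv[...,1]<70)&(m>0)).astype(np.uint8)
    N,_,st,ce=cv2.connectedComponentsWithStats(k)
    for i in range(1,N):
        if st[i,4]>60: print(n,"pebble",st[i,4],ce[i].round(1),back(s,ce[i],.008))
    for d in ctrl.cut_out(s,"cover_mid")[:1]: print(n,"board",d["conf"],back(s,np.array(d["xy"])*[560,420],0))
E
```

```text
scene pebble 278 [345.1 272.1] [ 0.0251 -0.0494]
scene pebble 434 [327.9 293.1] [-0.031  -0.0529]
top pebble 2000 [375.5 220.1] [-0.0026 -0.0656]
top board 0.9 [ 0.0002 -0.0715]
```

```bash
python3 -c "
from plant import ctrl
print(ctrl.close_job())"
```

```text
the job is handed in; nothing more can be done
None
```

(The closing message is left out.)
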